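Bleed and unscrew a filter holder's retaining ring

TASK

Open up the larger of the two filter holders: first let its pressure off by pushing its bleed button all the way down for a moment, then roll a fingertip along the knurled rim of its big ring to loosen it anticlockwise (seen from above) by two full turns, stopping with the black line on the ring pointing at the line on the plate again. Nothing is to be gripped or picked up; leave the smaller holder and the other things on the bench alone.

Things in the scene. Friction and masses are not known exactly. Their poses are not given: they have to be found in the camera images.
- big_holder: The big filter holder, bolted down: grey plate 124 x 197 mm (x by y), 10 mm thick, with a round housing 74 mm across (foot 90 mm up to 18 mm high), the steel ring on top of it, and a 12 mm wide inlet stub on the axis reaching 62 mm. Origin: on the worktop under the ring's axis. z up; -x points along the black line on the plate (robot side), -y to the bleed button; yaw within 0.3 rad.
- big_rim_centre (a point): On the axis of the big ring, half-way up its rim, 41 mm above the worktop; fixed to the holder (does not turn or rise; axes as the holder's). The steel ring is 98 mm across over 36 upright rounded ribs (the knurl, 2.5 mm deep); rim from 30 to 52 mm above the worktop; flat top annulus from 31 mm radius outward. It cannot move sideways.
- big_ring (a joint): Angle of the big ring in rad: it grows as the ring is turned anticlockwise seen from above (loosening), one full turn is 6.283. At 0 the black line on its top points at the line on the plate. It stays where it is left (friction 0.05 N m: 1 to 2 N along the rim turns it), rises 1.5 mm a turn, has stops at -0.7 and 16.5. It starts between -0.3 and 0.
- big_bleed_top (a point): Centre of the top face of the big holder's bleed button, 32 mm above the worktop: a round 24 mm aluminium push button in a dark 40 mm collar (10 mm lower), on the plate 105 mm from the ring's axis on the holder's -y side.
- big_bleed (a joint): How far the big holder's bleed button is pressed, in m: 0 up, 0.006 fully down (about 5 N); it springs back.
- small_holder: The small filter holder, bolted down: grey plate 86 x 153 mm (x by y), 10 mm thick, with a round housing 36 mm across (foot 52 mm up to 18 mm high), the steel ring on top of it, and a 12 mm wide inlet stub on the axis reaching 62 mm. Origin: on the worktop under the ring's axis. z up; -x points along the black line on the plate (robot side), -y to the bleed button; yaw within 0.3 rad.
- small_rim_centre (a point): On the axis of the small ring, half-way up its rim, 41 mm above the worktop; fixed to the holder (does not turn or rise; axes as the holder's). The steel ring is 60 mm across over 22 upright rounded ribs (the knurl, 2.5 mm deep); rim from 30 to 52 mm above the worktop; flat top annulus from 19 mm radius outward. It cannot move sideways.
- small_ring (a joint): Angle of the small ring in rad: it grows as the ring is turned anticlockwise seen from above (loosening), one full turn is 6.283. At 0 the black line on its top points at the line on the plate. It stays where it is left (friction 0.05 N m: 1 to 2 N along the rim turns it), rises 1.5 mm a turn, has stops at -0.7 and 16.5. To be left alone.
- small_bleed_top (a point): Centre of the top face of the small holder's bleed button, 32 mm above the worktop: a round 24 mm aluminium push button in a dark 40 mm collar (10 mm lower), on the plate 80 mm from the ring's axis on the holder's -y side.
- small_bleed (a joint): How far the small holder's bleed button is pressed, in m: 0 up, 0.006 fully down (about 5 N); it springs back. To be left alone.
- wrench: Bystander: small open wrench, 129 mm long, lying flat at the left front; loose, origin at the middle of its underside. Leave it.
- marker: Bystander: black marker pen, 138 mm long, lying at the right front; loose, origin at the middle of its underside. Leave it.
- column: Bystander: chromatography column, a 176 mm long rod lying behind the holders; loose, origin at the middle of its underside. Leave it.
- tip_box: Bystander: box of pipette tips, 82x122x59 mm, at the front left; loose, origin at the middle of its underside. Leave it.
- film_box: Bystander: box 40x110x30 mm at the right front; loose, origin at the middle of its underside. Leave it.
- bottle: Bystander: small brown bottle, 56 mm across, 112 mm tall, at the far left; loose, origin at the middle of its underside. Leave it.

How it is judged:
On the way, in this order (a step that is already met when the one before it is completed fails the run):
1. the larger holder's bleed button is pushed down (4.5 mm or more of its 6 mm) for 0.2 s before its ring has been loosened (value of joint big_bleed above 0.0045 m and value of joint big_ring below 0.5 rad), for 0.2 s.
2. the ring has been turned one full turn, the button up again (value of joint big_ring above 6 rad and value of joint big_bleed below 0.002 m).
At the end, for the whole second after the job is handed in: The big ring is at rest two full turns loose, its line within 0.6 rad (35 degrees) of the line on the plate; both bleed buttons are up; the small ring is within 0.3 rad of where it was (value of joint big_ring between 11.966 and 13.166 rad and velocity of joint big_ring between -0.05 and 0.05 rad/s and value of joint each of big_bleed, small_bleed below 0.002 m and value of joint small_ring between -0.3 and 0.3 rad); the robot touches nothing.
It fails at once if the smaller holder's ring is turned more than 0.3 rad (not (value of joint small_ring between -0.3 and 0.3 rad)).
It fails at once if the smaller holder's bleed button is pressed by more than 3 mm (value of joint small_bleed above 0.003 m).
It fails at once if a bystander is lifted, carried or pushed more than 20 mm (distance of any of wrench, marker, column, tip_box, film_box, bottle from where it was at the start of the episode above 0.02 m).
It also fails if it takes over 72 s, if anything falls off the work surface, if the arm or the gripper's body presses on something with over 40 N, if the wrist force passes 120 N, or if a joint passes its speed limit or range.

ROBOT

A 6-joint arm with a two-finger parallel gripper is mounted at the origin on a cart in front of the work surface, level with it; the furniture and walls round the work are solid. World frame = base frame: x ahead of the robot, y to its left, z up, the work surface at z = 0. Lengths are in m, angles in rad, forces in N, time in s.
With the tool pointing down it reaches from about 0.3 to 0.875 m from the base axis. Payload 6.4 kg.
Tool frame: the origin (TCP) lies midway between the tips of the shut fingers; the grasp point (between the pads) lies 19 mm behind it; z points along the fingers, y is the line along which they close (so a half turn about z gives the same grasp; the last joint's range is limited). The gripper opens to 85 mm and grips with 20 to 120 N. Pads are 22 mm wide; open, the fingers measure 114 mm over their backs; the gripper's body (76 mm by 85 mm) begins 54 mm behind the grasp point. The pads swing forward as they close: fully open they stand 13 mm farther back than shut.
Start: joints at [1.079, 0.181, 1.607, -0, 1.354, -0.206], TCP at [0.162, 0.552, 0.231] pointing down, gripper open.
Joint ranges: [-2.99, 2.99], [-0.89, 2.07], [0.3, 2.58], [-1.14, 4.28], [0, 2.63], [-3.12, 3.12]. Speed limits (rad/s): [2.57, 2.57, 3.01, 3.14, 3.14, 3.14].

INTERFACE

Orientations are given as a unit quaternion [w, x, y, z].
In Python, from bench import sensors, vision, ctrl gives the robot as it stands.
- The arm moves only by the tool carry_out, never from a script. Its argument "deltas" is text: rows parted by semicolons, each of 7 numbers parted by spaces: the shift along the tool's x, y, z in mm, then the turn, a rotation vector about the tool's x, y, z in rad, then the closure, from 0 (fully open) to 1 (shut). In form: tx ty tz ax ay az claw; .... A call has 1 to 12 rows; each row is the pose to reach, as a shift and turn from the pose commanded when the call began, along the tool's axes at that moment; what a row does not reach only later rows make up. A row lasts 1/8 s, in which the tool goes at most 62.5 mm and 10.7 degrees, less where a joint would pass 70% of its speed; a pose out of reach is approached as far as the arm can. A call with a gripper value outside its range is refused whole. The fingers move at their own pace and stop on an object; the grip force is fixed at half the most. Time passes only in rows, so rows that repeat a pose let the fingers close. It gives the time, the measured TCP pose, the force, the opening and the grip force at its end, in the units of the state.
- sensors.get_obs(): the state, without advancing time (a new reading comes with each control period).
- vision.camera(name): name is "scene" or "side" or "wrist"; returns the picture (480x640x3 uint8, blue, green, red); there is no depth.
- vision.camera_model(name): a dict with "K" (3x3 intrinsics, pixels), "extrinsics" (4x4, takes a point from world to camera coordinates); the wrist camera has in their place "hand_eye" (4x4, takes a point from camera to tool coordinates, whose origin is the TCP and whose axes are the flange's). Camera axes: x right, y down, z forward; pixel columns grow to the right and rows downward; lengths in m; the calibration is good to about 2 mm. A picture is of the moment at which its call begins: read the wrist's pose just before it. camera_model takes no time and is no camera call.
- ctrl.hand_in(): hands the job in; it is judged then, once.
The state is a dict: "time_s": time; "q": joint angles; "dq": joint speeds; "joint_efforts": joint torques, N m; "eef_pos": TCP position; "eef_rot": TCP orientation; "wrist_force": force on the tool from outside, world axes, zero at the start; "torque": the same for the moment, N m; "opening": opening from 0.0 (shut) to 1.0 (fully open); "grasp_force": force on a finger pad.
Only numpy, scipy, OpenCV 4.12 (cv2) and the standard library are available. Lean on these libraries where they do the work, as an engineer would, in place of code of your own. Each camera call takes 0.05 s, during which the arm holds its last target. There are 200 camera calls.

## Working session

There is one attempt and no reset: what is moved stays moved. The work goes in short steps, Python scripts to look and compute and a tool call to move; the robot and the scene stay as the last step left them, time stands still between calls to the robot, and variables do not carry over. Pictures are saved under pics/ and viewed, at most 10 in all, crops included, and the job is handed in when it is done.

Besides the shell and the picture viewer there is one more tool, called after "Emit:" as name(argument=value, ...) on one line, values as JSON. carry_out: Moves the arm, as the interface text tells. Its arguments: {"type":"object","properties":{"deltas":{"type":"string"}},"required":["deltas"]}

```bash
mkdir -p pics; python3 - <<'E'
from bench import sensors, vision
import cv2,numpy as np
np.set_printoptions(precision=4,suppress=True)
for n in("scene","side"):
    cv2.imwrite(f"pics/{n}0.png",vision.camera(n)); m=vision.camera_model(n); print(n,m["K"],m["extrinsics"])
print(vision.camera_model("wrist"))
print(sensors.get_obs())
E
```

```text
scene [[613.5869   0.     321.5144]
 [  0.     613.5869 241.7527]
 [  0.       0.       1.    ]] [[ 0.7743 -0.6327 -0.0149 -0.4227]
 [-0.4987 -0.5954 -0.6299  0.3247]
 [ 0.3896  0.4952 -0.7765  1.7152]
 [ 0.      0.      0.      1.    ]]
side [[552.3383   0.     316.4671]
 [  0.     552.3383 244.1669]
 [  0.       0.       1.    ]] [[ 0.9297 -0.3683  0.0003 -0.4892]
 [-0.2269 -0.5733 -0.7873  0.1881]
 [ 0.2902  0.7319 -0.6166  1.8308]
 [ 0.      0.      0.      1.    ]]
{'K': array([[402.066 ,   0.    , 323.4634],
       [  0.    , 402.066 , 241.3315],
       [  0.    ,   0.    ,   1.    ]]), 'hand_eye': array([[ 0.0015, -0.966 , -0.2587,  0.0658],
       [ 1.    ,  0.0016, -0.0003, -0.0012],
       [ 0.0007, -0.2587,  0.966 , -0.1433],
       [ 0.    ,  0.    ,  0.    ,  1.    ]])}
{'time_s': 0.1, 'q': array([ 1.0787,  0.1815,  1.6079,  0.    ,  1.3538, -0.2063]), 'dq': array([-0.0013, -0.0028, -0.0008,  0.0011,  0.0009,  0.    ]), 'joint_efforts': array([  0.0005, -44.5882, -35.2236,  -0.0003,   0.0042,  -0.    ]), 'eef_pos': array([0.1618, 0.5512, 0.2305]), 'eef_rot': array([-0.0003,  0.1424,  0.9898, -0.0007]), 'wrist_force': array([ 0.4692, -0.0168, -0.0682]), 'torque': array([ 0.0158,  0.0519, -0.0255]), 'grasp_force': 0.0, 'opening': 0.9988748456115509}
```

View pics/scene0.png

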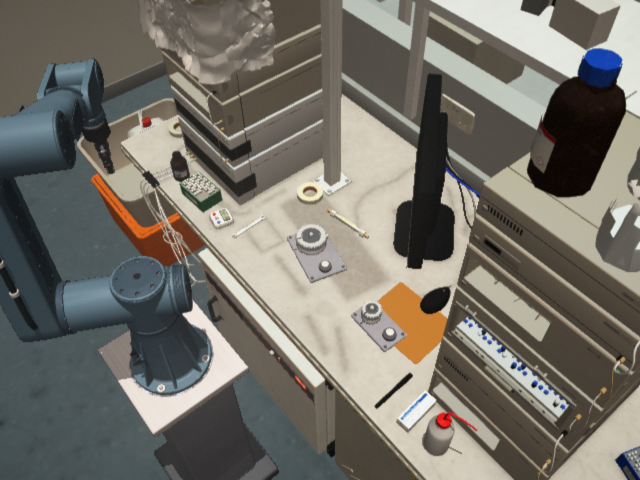

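View pics/side0.png

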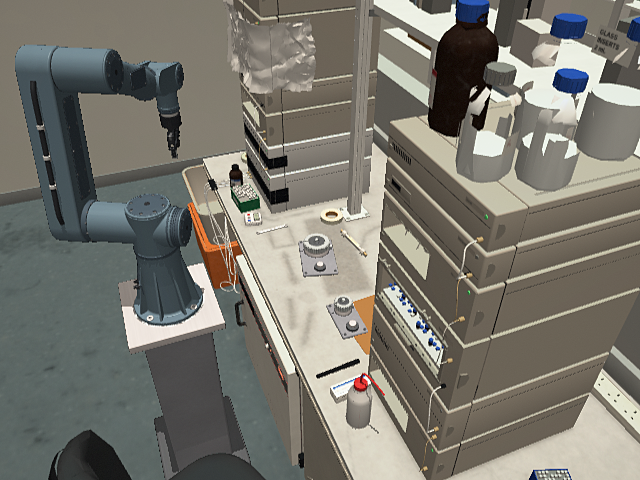

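The scene view shows the big ring at about (311,236) with its button at (325,266), and the small holder at about (371,311) with its button at (389,333). The side view shows the big ring at about (317,243) and its button at (320,266).

```bash
cat > h.py <<'E'
from bench import sensors, vision
import cv2,numpy as np
from scipy.spatial.transform import Rotation as R
np.set_printoptions(precision=4,suppress=True)
def ray(n,uv,z,o=None):
    m=vision.camera_model(n); d=np.linalg.inv(m["K"])@[*uv,1.]
    if n=="wrist":
        q=o["eef_rot"]; T=np.eye(4); T[:3,:3]=R.from_quat([*q[1:],q[0]]).as_matrix(); T[:3,3]=o["eef_pos"]; T=T@m["hand_eye"]
    else: T=np.linalg.inv(m["extrinsics"])
    d=T[:3,:3]@d; c=T[:3,3]; return c+d*(z-c[2])/d[2]
def tool(p,o=None):
    o=o or sensors.get_obs(); q=o["eef_rot"]
    return R.from_quat([*q[1:],q[0]]).as_matrix().T@(np.array(p)-o["eef_pos"])*1000
E
python3 - <<'E'
from h import *
for n,l in(("scene",[(311,231,.052),(325,266,.032),(371,307,.052),(389,333,.032),(333,183,0),(250,190,0),(415,255,0),(349,222,0.01),(310,190,0.03)]),("side",[(317,240,.052),(320,266,.032),(343,299,.052),(352,324,.032)])):
    for u,v,z in l: print(n,u,v,ray(n,(u,v),z))
b=ray("scene",(311,231),.052); print(tool([b[0],b[1],.3]))
E
```

```text
scene 311 231 [0.5648 0.0741 0.052 ]
scene 325 266 [ 0.5206 -0.0486  0.032 ]
scene 371 307 [ 0.5192 -0.257   0.052 ]
scene 389 333 [ 0.5094 -0.3443  0.032 ]
scene 333 183 [0.786  0.2305 0.    ]
scene 250 190 [0.5449 0.3893 0.    ]
scene 415 255 [ 0.7803 -0.1782  0.    ]
scene 349 222 [0.7054 0.0526 0.01  ]
scene 310 190 [0.6864 0.2326 0.03  ]
side 317 240 [0.5536 0.064  0.052 ]
side 320 266 [ 0.5182 -0.0535  0.032 ]
side 343 299 [ 0.5169 -0.2533  0.052 ]
side 352 324 [ 0.507  -0.3463  0.032 ]
[-521.1099 -344.2481  -69.1593]
```

Emit:
carry_out(deltas="-52 -37 0 0 0 0 1; -104 -74 0 0 0 0 1; -156 -111 0 0 0 0 1; -208 -148 0 0 0 0 1; -260 -184 0 0 0 0 1; -312 -220 0 0 0 0 1; -364 -257 0 0 0 0 1; -416 -294 0 0 0 0 1; -468 -330 0 0 0 0 1; -522 -368 0 0 0 0 1; -576 -405 0 0 0 0 1; -576 -405 0 0 0 0 1")

```text
time_s: 1.6
eef_pos: [0.6018, -0.0026, 0.2304]
eef_rot: [-0.0, 0.144, 0.99, -0.0]
wrist_force: [-0.6, 0.6, 0.2]
opening: 0.002
grasp_force: 0.0
```

```bash
python3 - <<'E'
from h import *
o=sensors.get_obs(); im=vision.camera("wrist"); cv2.imwrite("pics/w1.png",im)
print(o); np.save("o1.npy",o,allow_pickle=True)
E
```

```text
{'time_s': 1.6, 'q': array([-0.201 ,  0.241 ,  1.5372, -0.0005,  1.364 , -1.4822]), 'dq': array([-0.0999,  0.1496, -0.1741,  0.0203,  0.0557, -0.1244]), 'joint_efforts': array([ -0.9386, -48.0029, -35.612 ,  -0.2635,  -0.2789,  -0.0647]), 'eef_pos': array([ 0.6018, -0.0026,  0.2304]), 'eef_rot': array([-0.0003,  0.1442,  0.9895, -0.0002]), 'wrist_force': array([-0.601 ,  0.5942,  0.1706]), 'torque': array([ 0.0228, -0.0088, -0.0042]), 'grasp_force': 0.0, 'opening': 0.0019436376698347242}
```

View pics/w1.png

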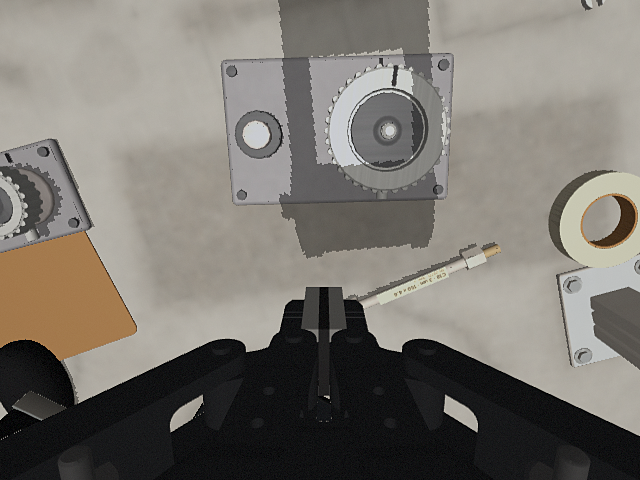

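The wrist view shows the bleed button at (256,134), the ring/stub centre at (389,130), the ring line at (395,76) and the plate line at (381,61). The ring is slightly tight of the mark.

```bash
python3 - <<'E'
from h import *
o=np.load("o1.npy",allow_pickle=True).item(); im=cv2.imread("pics/w1.png"); g=cv2.medianBlur(cv2.cvtColor(im,cv2.COLOR_BGR2GRAY),3)
def circ(x0,y0,w,r0,r1,p):
    c=cv2.HoughCircles(g[y0-w:y0+w,x0-w:x0+w],cv2.HOUGH_GRADIENT,1,50,param1=120,param2=p,minRadius=r0,maxRadius=r1)
    return None if c is None else c[0,0]+[x0-w,y0-w,0]
b=circ(256,134,40,10,17,8); r=circ(388,129,80,36,44,10); s=circ(389,130,20,4,12,6); print(b,r,s)
B=ray("wrist",(256,134) if b is None else b[:2],.032,o)
S=ray("wrist",(389,130),.062,o); A=ray("wrist",(388,130) if r is None else r[:2],.052,o)
print(B,S,A,np.hypot(*(B-S)[:2]),np.hypot(*(B-A)[:2]),'yaw',np.arctan2((B-A)[0],-(B-A)[1]))
n=sensors.get_obs(); print(n["eef_pos"],tool(B,n),tool(A,n))
pl=ray("wrist",(381,61),.01,o); rl=ray("wrist",(395,76),.052,o)
for p in(pl,rl): print(np.degrees(np.arctan2(*(p-A)[1::-1])))
E
```

```text
[255.5 133.5  13. ] [385.5 128.5  42.3] [388.5 126.5  11.4]
[ 0.5223 -0.0388  0.032 ] [0.5496 0.0624 0.062 ] [0.5482 0.0616 0.052 ] 0.10483150450432002 0.10368338805315223 yaw -0.252270875268936
[ 0.602  -0.0027  0.2304] [ 66.023  -57.169  198.4614] [ 69.8743  46.4283 178.3863]
163.22808674183466
155.0774199881931
```

Emit:
carry_out(deltas="33 -28 40 0 0 0 1; 66 -57 90 0 0 0 1; 66 -57 140 0 0 0 1; 66 -57 180 0 0 0 1; 66 -57 192 0 0 0 1; 66 -57 199 0 0 0 1; 66 -57 203 0 0 0 1; 66 -57 205 0 0 0 1; 66 -57 205 0 0 0 1; 66 -57 205 0 0 0 1")

```text
time_s: 2.9
eef_pos: [0.522, -0.0353, 0.0271]
eef_rot: [0.001, 0.142, 0.99, 0.0]
wrist_force: [0.3, 3.3, 4.8]
opening: 0.001
grasp_force: 2.1
```

Emit:
carry_out(deltas="0 0 1.5 0 0 0 1; 0 0 3 0 0 0 1; 0 0 3 0 0 0 1; 0 0 3 0 0 0 1; 0 0 3 0 0 0 1")

```text
time_s: 3.52
eef_pos: [0.5222, -0.0354, 0.0257]
eef_rot: [0.001, 0.142, 0.99, -0.0]
wrist_force: [-8.5, 5.4, 24.6]
opening: 0.001
grasp_force: 12.4
```

Emit:
carry_out(deltas="0 0 -30 0 0 0 1; 0 0 -65 0 0 0.12 1; 0 10 -75 0 0 0.29 1; 6 25 -75 0 0 0.46 1; 12 45 -75 0 0 0.63 1; 18 65 -75 0 0 0.81 1; 24 85 -75 0 0 0.98 1; 30 105 -75 0 0 1.15 1; 36 125 -75 0 0 1.33 1; 42 145 -75 0 0 1.5 1; 45 160 -75 0 0 1.67 1; 47 173 -75 0 0 1.85 1")

```text
time_s: 5.03
eef_pos: [0.5247, 0.144, 0.0978]
eef_rot: [0.0, 0.878, 0.48, -0.0]
wrist_force: [0.7, 0.7, 0.3]
opening: 0.003
grasp_force: 0.0
```

Emit:
carry_out(deltas="0 0 0 0 0 0.18 1; 0 0 0 0 0 0.36 1; 0 0 0 0 0 0.54 1; 0 0 0 0 0 0.72 1; 0 0 0 0 0 0.9 1; 0 0 0 0 0 1.08 1; 0 0 0 0 0 1.26 1; 0 0 0 0 0 1.44 1; 0 0 0 0 0 1.62 1; 0 0 0 0 0 1.8 1; 0 0 0 0 0 1.98 1; 0 0 0 0 0 2.16 1")

```text
time_s: 6.52
eef_pos: [0.5247, 0.1432, 0.0978]
eef_rot: [0.001, 0.836, -0.548, 0.0]
wrist_force: [0.2, -0.5, 0.6]
opening: 0.002
grasp_force: 0.0
```

```bash
python3 - <<'E'
from h import *
import json
from bench import sensors
o=sensors.get_obs(); cv2.imwrite("pics/w2.png",vision.camera("wrist")); np.save("o2.npy",o,allow_pickle=True); o=sensors.get_obs()
print(o["time_s"],o["q"],o["eef_pos"],o["eef_rot"],tool([.549,.062,.036],o))
t=.16
for k in range(1,13):
    print(*[f"{v:.1f}" for v in 58*np.array([1-np.cos(k*t),np.sin(k*t)])],f"{-k*t:.2f}")
E
```

```text
6.575 [ 0.0488  0.2734  1.79   -0.0009  1.0787  2.7875] [0.5247 0.1433 0.0978] [ 0.0005  0.8344 -0.5511  0.    ] [84.2777  9.5198 61.8497]
0.7 9.2 -0.16
2.9 18.2 -0.32
6.6 26.8 -0.48
11.5 34.6 -0.64
17.6 41.6 -0.80
24.7 47.5 -0.96
32.7 52.2 -1.12
41.4 55.6 -1.28
50.4 57.5 -1.44
59.7 58.0 -1.60
68.9 57.0 -1.76
77.8 54.5 -1.92
```

View pics/w2.png

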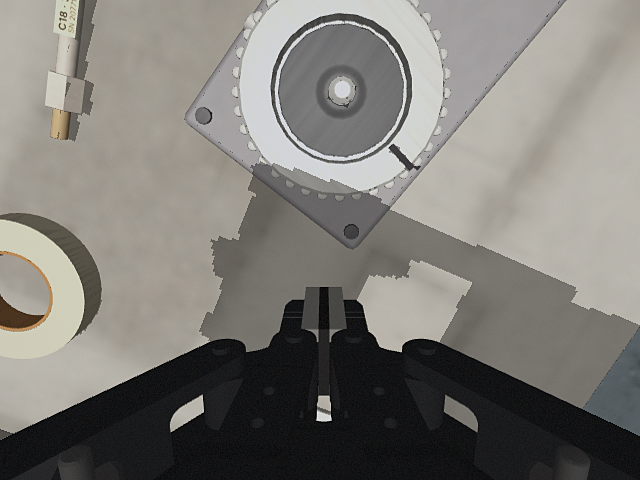

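The wrist view shows the stub top centre at (342,90) and the ring's outer circle from about (233,..) to (450,..). The fingertip pair spans u 304–344, so it is about 15 mm wide and clear of the ring.

```bash
python3 - <<'E'
from h import *
o=np.load("o2.npy",allow_pickle=True).item()
S=ray("wrist",(342,90),.062,o); A=ray("wrist",(341,93),.052,o)
print(S,A,tool(S),tool(A))
p=ray("wrist",(404,157),.052,o); print(np.degrees(np.arctan2(*(p-A)[1::-1])))
E
```

```text
[0.5498 0.0629 0.062 ] [0.5497 0.0632 0.052 ] [83.7319  8.448  35.8486] [83.488   8.4536 45.8484]
160.16030479637385
```

Emit:
carry_out(deltas="0 8.5 30 0 0 0 1; 0 8.5 58 0 0 0 1; 10 8.5 58 0 0 0 1; 18 8.5 58 0 0 0 1; 22 8.5 58 0 0 0 1; 24 8.5 58 0 0 0 1; 24 8.5 58 0 0 0 1")

```text
time_s: 7.45
eef_pos: [0.5274, 0.1188, 0.0411]
eef_rot: [-0.001, 0.838, -0.546, 0.001]
wrist_force: [-0.9, 1.8, 2.2]
opening: -0.004
grasp_force: 1.2
```

Emit:
carry_out(deltas="1.5 0 0 0 0 0 1; 2.2 9.3 0 0 0 -0.16 1; 4.5 18.4 0 0 0 -0.32 1; 8.1 27 0 0 0 -0.48 1; 13 35 0 0 0 -0.64 1; 19.2 42 0 0 0 -0.8 1; 26.5 48 0 0 0 -0.96 1; 34.5 52.7 0 0 0 -1.12 1; 43.2 56 0 0 0 -1.28 1; 52.4 58 0 0 0 -1.44 1; 61.7 58.5 0 0 0 -1.6 1; 71 57.5 0 0 0 -1.76 1")

```text
time_s: 8.95
eef_pos: [0.5016, 0.0299, 0.0397]
eef_rot: [-0.0, 0.954, 0.301, -0.001]
wrist_force: [-1.6, 0.9, -0.4]
opening: -0.002
grasp_force: 0.7
```

```bash
python3 - <<'E'
from h import *
o=sensors.get_obs(); cv2.imwrite("pics/w3.png",vision.camera("wrist")); np.save("o3.npy",o,allow_pickle=True)
print(o["wrist_force"],tool([.5498,.063,.041],o))
E
```

```text
[-1.6395  0.8646 -0.4009] [58.4269  0.5895 -1.4042]
```

View pics/w3.png

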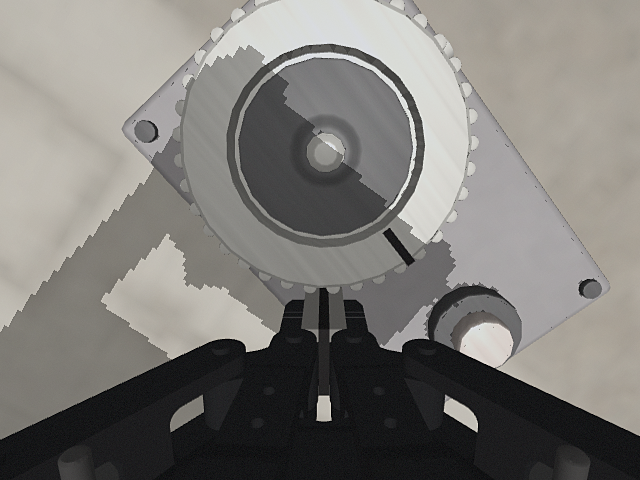

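The wrist view shows the ring line at (398,246). It has turned along with the tool, about 1:1, so I continue.

Emit:
carry_out(deltas="1.4 9.2 0 0 0 -0.16 1; 3.6 18.2 0 0 0 -0.32 1; 7.3 26.8 0 0 0 -0.48 1; 12.2 34.6 0 0 0 -0.64 1; 18.3 41.6 0 0 0 -0.8 1; 25.4 47.5 0 0 0 -0.96 1; 33.4 52.2 0 0 0 -1.12 1; 42 55.4 0 0 0 -1.28 1; 51 57.3 0 0 0 -1.44 1; 60 57.5 0 0 0 -1.6 1; 69.2 56.5 0 0 0 -1.76 1; 78 54 0 0 0 -1.92 1")

```text
time_s: 10.5
eef_pos: [0.5992, 0.0291, 0.0405]
eef_rot: [0.002, 0.302, 0.953, -0.001]
wrist_force: [2.2, -3.5, -3.2]
opening: -0.003
grasp_force: 2.4
```

```bash
python3 - <<'E'
from h import *
o=sensors.get_obs()
print(o["q"],o["wrist_force"],tool([.5498,.063,.041],o))
E
```

```text
[-0.148   0.4657  1.6647 -0.0023  1.0081 -1.1044] [ 2.1895 -3.5288 -3.1606] [59.9106 -0.7642 -0.7466]
```

Emit:
carry_out(deltas="0.9 9.2 0 0 0 -0.16 1; 3.1 18.2 0 0 0 -0.32 1; 6.8 26.8 0 0 0 -0.48 1; 11.7 34.6 0 0 0 -0.64 1; 17.8 41.6 0 0 0 -0.8 1; 24.9 47.5 0 0 0 -0.96 1; 32.9 52.2 0 0 0 -1.12 1; 41.5 55.6 0 0 0 -1.28 1; 50.5 57.5 0 0 0 -1.44 1; 59.7 58 0 0 0 -1.6 1; 68.9 57 0 0 0 -1.76 1; 77.8 54.5 0 0 0 -1.92 1")

```text
time_s: 12.0
eef_pos: [0.5667, 0.1212, 0.0408]
eef_rot: [0.002, -0.608, 0.794, -0.0]
wrist_force: [2.1, 5.0, -1.0]
opening: -0.0
grasp_force: 2.7
```

```bash
python3 - <<'E'
from h import *
o=sensors.get_obs(); cv2.imwrite("pics/w4.png",vision.camera("wrist"))
print(o["q"],o["eef_pos"],o["wrist_force"],tool([.5498,.063,.041],o))
E
```

```text
[ 0.0052  0.4279  1.7201  0.0018  0.9904 -2.8737] [0.5667 0.1212 0.0408] [ 2.1015  4.9517 -1.0061] [60.6019  1.1768 -0.3479]
```

View pics/w4.png

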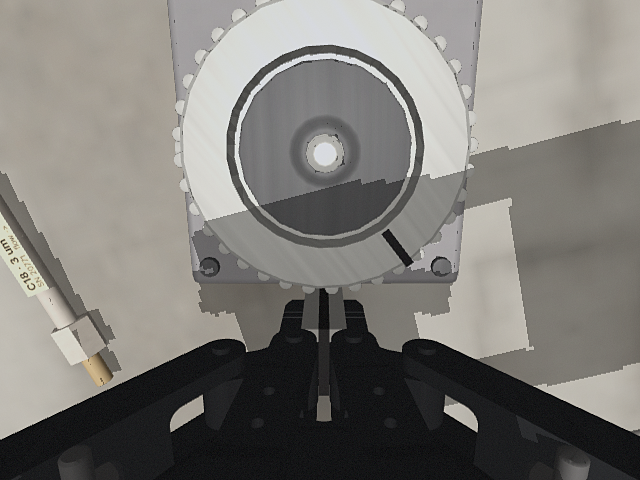

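The wrist view shows the line at (398,247), the same place relative to the tool, so there is no slip. The ring is at about 5.3 rad and needs about 7.2 more. I'll lift over, unwind 3.84 rad and stroke again.

Emit:
carry_out(deltas="-15 0 -5 0 0 0 1; -20 0 -45 0 0 0 1; -5 0 -65 0 0 0.18 1; 15 5 -65 0 0 0.36 1; 35 10 -65 0 0 0.54 1; 55 18 -65 0 0 0.72 1; 75 26 -65 0 0 0.9 1; 92 34 -65 0 0 1.08 1; 108 42 -65 0 0 1.26 1; 118 49 -65 0 0 1.44 1; 122 51 -65 0 0 1.62 1; 122 51 -65 0 0 1.8 1")

```text
time_s: 13.55
eef_pos: [0.4847, 0.0154, 0.1057]
eef_rot: [0.0, 0.25, 0.968, -0.0]
wrist_force: [0.7, -0.2, -0.2]
opening: 0.001
grasp_force: 0.0
```

Emit:
carry_out(deltas="0 0 0 0 0 0.17 1; 0 0 0 0 0 0.34 1; 0 0 0 0 0 0.51 1; 0 0 0 0 0 0.68 1; 0 0 0 0 0 0.85 1; 0 0 0 0 0 1.02 1; 0 0 0 0 0 1.19 1; 0 0 0 0 0 1.36 1; 0 0 0 0 0 1.53 1; 0 0 25 0 0 1.7 1; 0 0 50 0 0 1.87 1; 0 0 64 0 0 2.04 1")

```text
time_s: 15.05
eef_pos: [0.4842, 0.0158, 0.0404]
eef_rot: [-0.0, 0.956, 0.294, -0.001]
wrist_force: [-0.0, -1.0, 0.4]
opening: -0.002
grasp_force: 0.0
```

```bash
python3 - <<'E'
from h import *
o=sensors.get_obs()
print(o["time_s"],o["q"],o["eef_pos"],o["wrist_force"],tool([.5498,.063,.041],o))
E
```

```text
15.05 [-0.2125  0.2562  1.9607 -0.0007  0.9259  0.7611] [0.4842 0.0158 0.0404] [-0.0465 -0.9598  0.4425] [80.7339 -2.0869 -0.7111]
```

Emit:
carry_out(deltas="14 -2 0 0 0 0 1; 21 -2 0 0 0 0 1; 22.5 -2 0 0 0 0 1; 23.2 7.3 0 0 0 -0.16 1; 25.5 16.4 0 0 0 -0.32 1; 29.1 25 0 0 0 -0.48 1; 34 33 0 0 0 -0.64 1; 40.2 40 0 0 0 -0.8 1; 47.5 46 0 0 0 -0.96 1; 55.5 50.7 0 0 0 -1.12 1; 64.2 54 0 0 0 -1.28 1; 73.4 56 0 0 0 -1.44 1")

```text
time_s: 16.55
eef_pos: [0.5783, 0.0108, 0.0425]
eef_rot: [0.001, 0.518, 0.855, -0.0]
wrist_force: [-0.6, -2.4, -0.3]
opening: -0.001
grasp_force: 0.9
```

```bash
python3 - <<'E'
from h import *
o=sensors.get_obs()
print(o["time_s"],o["q"],o["eef_pos"],o["wrist_force"],tool([.5498,.063,.041],o))
E
```

```text
16.55 [-0.1858  0.4238  1.7217 -0.0013  0.9937 -0.6672] [0.5783 0.0108 0.0425] [-0.5992 -2.4475 -0.2971] [59.4755 -1.0692  1.3864]
```

Emit:
carry_out(deltas="1.4 9.2 0 0 0 -0.16 1; 3.6 18.2 0 0 0 -0.32 1; 7.3 26.8 0 0 0 -0.48 1; 12.2 34.6 0 0 0 -0.64 1; 18.3 41.6 0 0 0 -0.8 1; 25.4 47.5 0 0 0 -0.96 1; 33.4 52.2 0 0 0 -1.12 1; 42 55.4 0 0 0 -1.28 1; 51 57.3 0 0 0 -1.44 1; 60 57.5 0 0 0 -1.6 1; 69.2 56.5 0 0 0 -1.76 1; 78 54 0 0 0 -1.92 1")

```text
time_s: 18.05
eef_pos: [0.592, 0.1068, 0.0432]
eef_rot: [0.003, -0.404, 0.915, -0.001]
wrist_force: [5.3, 3.8, -1.8]
opening: -0.001
grasp_force: 2.9
```

```bash
python3 - <<'E'
from h import *
o=sensors.get_obs(); cv2.imwrite("pics/w5.png",vision.camera("wrist"))
t=tool([.5498,.063,.041],o); p=o["eef_pos"]-[.5498,.063,0]
print(o["time_s"],o["q"],o["eef_pos"],o["wrist_force"],t,np.degrees(np.arctan2(p[1],p[0])))
E
```

```text
18.05 [-0.0193  0.462   1.6632  0.0015  1.0098 -2.4222] [0.592  0.1068 0.0432] [ 5.2586  3.8364 -1.8073] [60.8307  1.6531  1.8636] 46.08250178268852
```

View pics/w5.png

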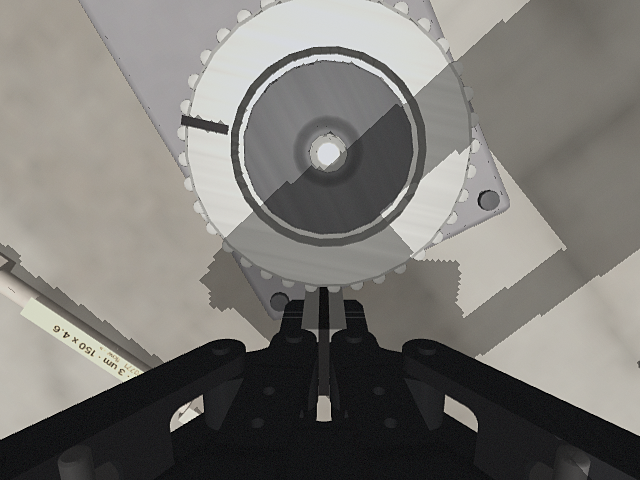

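The line is now at (205,125), so the ring is at about 8.68 rad and needs about 3.89 more. I'll unwind once more.

Emit:
carry_out(deltas="-15 0 -5 0 0 0 1; -20 0 -45 0 0 0 1; -5 0 -65 0 0 0.18 1; 15 4 -65 0 0 0.36 1; 35 9 -65 0 0 0.54 1; 55 15 -65 0 0 0.72 1; 75 21 -65 0 0 0.9 1; 95 27 -65 0 0 1.08 1; 112 33 -65 0 0 1.26 1; 125 38 -65 0 0 1.44 1; 131 40 -65 0 0 1.62 1; 131 40 -65 0 0 1.8 1")

```text
time_s: 19.6
eef_pos: [0.4715, 0.0363, 0.1074]
eef_rot: [0.001, 0.472, 0.882, 0.0]
wrist_force: [0.4, 0.0, -0.1]
opening: -0.005
grasp_force: 0.0
```

Emit:
carry_out(deltas="0 0 0 0 0 0.17 1; 0 0 0 0 0 0.34 1; 0 0 0 0 0 0.51 1; 0 0 0 0 0 0.68 1; 0 0 0 0 0 0.85 1; 0 0 0 0 0 1.02 1; 0 0 0 0 0 1.19 1; 0 0 0 0 0 1.36 1; 0 0 0 0 0 1.53 1; 0 0 25 0 0 1.7 1; 0 0 50 0 0 1.84 1; 0 0 66 0 0 1.84 1")

```text
time_s: 21.1
eef_pos: [0.4714, 0.0365, 0.04]
eef_rot: [0.0, 0.987, 0.163, 0.0]
wrist_force: [0.2, 0.6, -0.5]
opening: -0.0
grasp_force: 0.0
```

```bash
python3 - <<'E'
from h import *
o=sensors.get_obs()
print(o["time_s"],o["q"],o["eef_pos"],o["wrist_force"],tool([.5498,.063,.041],o))
E
```

```text
21.1 [-0.1744  0.2335  1.991  -0.0002  0.9169  1.0694] [0.4714 0.0365 0.04  ] [ 0.1652  0.592  -0.4959] [82.771   0.1408 -0.9543]
```

Emit:
carry_out(deltas="15 0 0 0 0 0 1; 23 0 0 0 0 0 1; 24.5 0 0 0 0 0 1; 25.2 9.3 0 0 0 -0.16 1; 27.5 18.4 0 0 0 -0.32 1; 31.1 27 0 0 0 -0.48 1; 36 35 0 0 0 -0.64 1; 42.2 42 0 0 0 -0.8 1; 49.5 48 0 0 0 -0.96 1; 57.5 52.7 0 0 0 -1.12 1; 66.2 56 0 0 0 -1.28 1; 75.4 58 0 0 0 -1.44 1")

```text
time_s: 22.6
eef_pos: [0.5617, 0.0049, 0.041]
eef_rot: [0.001, 0.633, 0.774, 0.0]
wrist_force: [-0.6, -1.3, -0.6]
opening: -0.0
grasp_force: 0.7
```

Emit:
carry_out(deltas="1.4 9.2 0 0 0 -0.16 1; 3.6 18.2 0 0 0 -0.32 1; 7.3 26.8 0 0 0 -0.48 1; 12.2 34.6 0 0 0 -0.64 1; 18.3 41.6 0 0 0 -0.8 1; 25.4 47.5 0 0 0 -0.96 1; 33.4 52.2 0 0 0 -1.12 1; 42 55.4 0 0 0 -1.28 1; 51 57.3 0 0 0 -1.44 1; 60 57.5 0 0 0 -1.6 1; 69.2 56.5 0 0 0 -1.76 1; 78 54 0 0 0 -1.92 1")

```text
time_s: 24.1
eef_pos: [0.6024, 0.0934, 0.0421]
eef_rot: [0.004, -0.271, 0.962, -0.001]
wrist_force: [8.0, 3.2, -5.2]
opening: 0.003
grasp_force: 4.2
```

```bash
python3 - <<'E'
from h import *
o=sensors.get_obs(); cv2.imwrite("pics/w6.png",vision.camera("wrist"))
t=tool([.5498,.063,.041],o); p=o["eef_pos"]-[.5498,.063,0]
print(o["time_s"],o["q"],o["eef_pos"],o["wrist_force"],t,np.degrees(np.arctan2(p[1],p[0])))
E
```

```text
24.1 [-0.0414  0.4772  1.6434  0.0016  1.0123 -2.1628] [0.6024 0.0934 0.0421] [ 8.007   3.237  -5.1648] [60.7597  1.5975  0.5602] 29.992473678156273
```

View pics/w6.png

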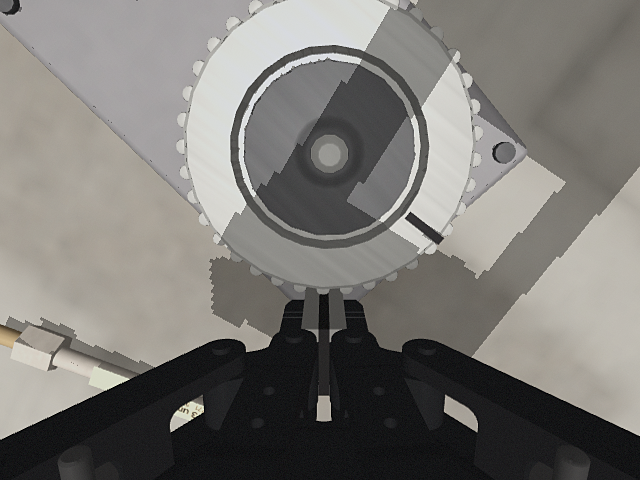

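The line is at (424,228): the ring is at about 11.1 rad, since some slip occurred at the start of that stroke. It needs about 1.45 more. I'll back off, unwind 1.6 along a wider arc and stroke once more.

Emit:
carry_out(deltas="-17 0 0 0 0 0 1; -16 -11.6 0 0 0 0.17 1; -12.7 -24.4 0 0 0 0.34 1; -7.3 -36.5 0 0 0 0.51 1; 0 -47.4 0 0 0 0.68 1; 9.3 -57 0 0 0 0.85 1; 20 -65 0 0 0 1.02 1; 31.8 -70.8 0 0 0 1.19 1; 44.5 -74.7 0 0 0 1.36 1; 57.6 -76.3 0 0 0 1.53 1; 63 -76.4 0 0 0 1.6 1; 63 -76.4 0 0 0 1.6 1")

```text
time_s: 25.65
eef_pos: [0.5848, -0.0056, 0.0411]
eef_rot: [0.001, 0.503, 0.864, 0.0]
wrist_force: [0.5, 0.0, 0.7]
opening: 0.003
grasp_force: 0.0
```

```bash
python3 - <<'E'
from h import *
o=sensors.get_obs()
print(o["time_s"],o["q"],o["eef_pos"],o["wrist_force"],tool([.5498,.063,.041],o))
E
```

```text
25.65 [-0.2126  0.4381  1.7043  0.0002  0.9977 -0.7284] [ 0.5848 -0.0056  0.0411] [0.5359 0.012  0.6631] [76.9887  3.3884  0.004 ]
```

Emit:
carry_out(deltas="12 3.4 0 0 0 0 1; 17 3.4 0 0 0 0 1; 19 3.4 0 0 0 0 1; 19.7 12.6 0 0 0 -0.16 1; 21.9 21.6 0 0 0 -0.32 1; 25.6 30.2 0 0 0 -0.48 1; 30.5 38 0 0 0 -0.64 1; 36.6 45 0 0 0 -0.8 1; 43.7 50.9 0 0 0 -0.96 1; 51.7 55.6 0 0 0 -1.12 1; 60.4 59 0 0 0 -1.28 1; 69.4 60.9 0 0 0 -1.44 1")

```text
time_s: 27.15
eef_pos: [0.606, 0.086, 0.0412]
eef_rot: [0.004, -0.194, 0.981, -0.0]
wrist_force: [8.0, 1.8, -3.7]
opening: -0.001
grasp_force: 4.0
```

```bash
python3 - <<'E'
from h import *
o=sensors.get_obs(); cv2.imwrite("pics/w7.png",vision.camera("wrist"))
t=tool([.5498,.063,.041],o); p=o["eef_pos"]-[.5498,.063,0]
print(o["time_s"],o["q"],o["eef_pos"],o["wrist_force"],t,np.degrees(np.arctan2(p[1],p[0])))
E
```

```text
27.15 [-0.0532  0.4839  1.6352  0.0011  1.0155 -2.0149] [0.606  0.086  0.0412] [ 7.9663  1.8053 -3.6777] [60.7528  0.1204 -0.16  ] 22.253401101424483
```

View pics/w7.png

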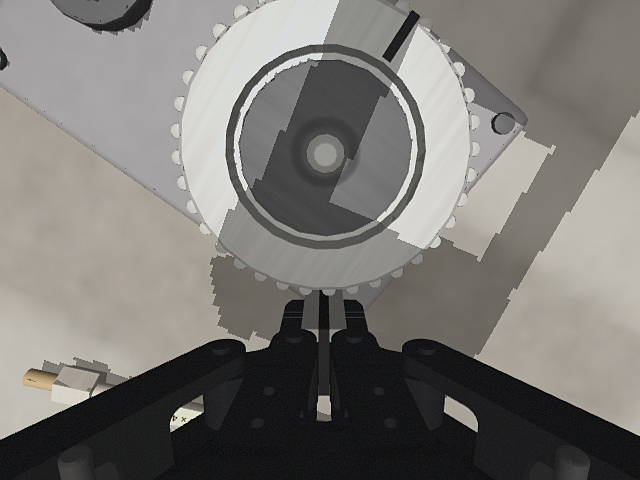

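The line at (401,36) puts the ring about 4° past the plate mark, two turns loose. I'll back off radially and lift.

Emit:
carry_out(deltas="-5 0 0 0 0 0 1; -18 0 0 0 0 0 1; -22 0 -30 0 0 0 1; -22 0 -80 0 0 0 1; -22 0 -130 0 0 0 1; -22 0 -160 0 0 0 1; -22 0 -160 0 0 0 1; -22 0 -160 0 0 0 1")

```text
time_s: 28.2
eef_pos: [0.6229, 0.0933, 0.1989]
eef_rot: [-0.001, -0.191, 0.982, 0.0]
wrist_force: [-0.1, -0.3, -1.0]
opening: 0.002
grasp_force: 0.0
```

```bash
python3 - <<'E'
from h import *
cv2.imwrite("pics/w8.png",vision.camera("wrist"))
E
```

```text
(no output)
```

View pics/w8.png

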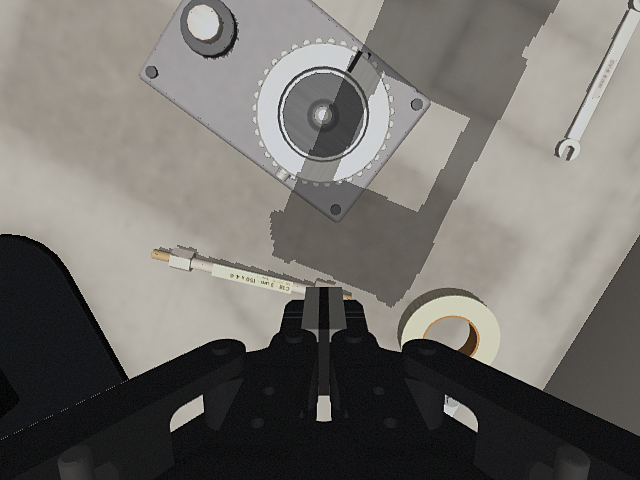

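The ring line at (354,62) points along the plate line, the button is up and the arm is clear. Handing in.

```bash
python3 -c "
from bench import ctrl
print(ctrl.hand_in())"
```

```text
the job is handed in; nothing more can be done
None
```

I pressed the big holder's bleed button fully down, then loosened its ring by two turns, stopping about 4° past the plate line by the last wrist picture. The arm was clear and I handed the job in at about 28 s; the hand-in call returned no verdict.

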